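# Clear the analyser's loading lane and run the carriage home

## Task

A short reagent cartridge has been left standing in the analyser's loading lane, and a stray amber jar stands in that cartridge's bay of the reagent rack. First take the jar out and stand it upright anywhere on the open bench top, then clear the cartridge out of the lane and stand it right way up, down on the floor of the emptied bay, and last slide the carriage along the lane fully home against its stop. Set things down gently instead of dropping them, and leave the tall cartridges in their bays and the bottle, pot and small grey box on the bench where they are.

Things in the scene. Friction and masses are not known exactly. Their poses are not given: they have to be found in the camera images.
- loader: Loading lane fixed to the bench: open-topped channel along its x from -145 (open end) to +110 mm; floor 6 mm thick; aluminium walls 6 mm thick, tops 66 mm above the bench, inner faces at y = -36 and +36 mm. At +x the white analyser head (100 mm long in x, 120 wide, 74 high) closes it. Origin: underside, mid-width, 110 mm before the head.
- carriage (a joint): Carriage in the lane: grey block 60 mm long, 66 mm wide, top 32 mm above the bench, an upright steel tab in its middle. Value in m along the loader's +x: starts near 0 (0 to 0.02, open end), 0.190 at the stop, where the block meets the head. Friction about 2.5 N; stays where it is left.
- tab (a point): Middle of the top edge of the carriage's steel tab, 100 mm above the bench. The tab is an upright plate 12 mm thick along the lane, 36 mm wide across it; its upper 34 mm stand above the lane walls. At joint value q (mm) it is at x = q - 110 mm, y = 0 in the loader's frame.
- cartridge: Short cartridge: upright white box 64 mm long (x), 24 wide (y), 58 high, 2 grey discs on top, 0.08 to 0.17 kg. Starts on the lane floor between carriage and head, length across the lane, 4 mm to each wall, top 2 mm below wall tops: only its 24 mm width can be gripped there. In the bay only its 64 mm ends can (9 mm to tall neighbours). Origin: centre of underside, z up.
- rack: Cream rack fixed to the bench, 78 mm in x, 135 in y, floor 6 mm thick. Four bays side by side, centres x = 0, y = -49.5, -16.5, 16.5, 49.5 mm, each 70 mm (x) by 30 mm (y) inside; 3 mm dividers, tops 20 mm above the bench; end walls' tops 16 mm. Three hold tall cartridges, one the jar. Origin: centre of underside, z up.
- jar: Amber glass jar with white cap, round, 27 mm diameter, 70 mm high, 0.06 to 0.13 kg, upright in the rack bay that the short cartridge belongs in (which bay varies). Its origin is the centre of its underside; z up. 
- tall1: Tall reagent cartridge, upright white box 64 mm (x) by 24 mm (y) by 80 mm high, length along the bay, standing in one of the rack's bays, to be left there. Its origin is the centre of its underside; z up. 
- tall2: Tall reagent cartridge, upright white box 64 mm (x) by 24 mm (y) by 80 mm high, length along the bay, standing in one of the rack's bays, to be left there. Its origin is the centre of its underside; z up. 
- tall3: Tall reagent cartridge, upright white box 64 mm (x) by 24 mm (y) by 80 mm high, length along the bay, standing in one of the rack's bays, to be left there. Its origin is the centre of its underside; z up. 
- dropper: White plastic bottle standing on the bench, 32 mm diameter, 75 mm high, to be left alone. Its origin is the centre of its underside; z up. 
- pot: White plastic screw-top pot standing on the bench, 44 mm diameter, 55 mm high, to be left alone. Its origin is the centre of its underside; z up. 
- slidebox: Closed grey plastic slide box lying on the bench, 50 mm (x) by 34 mm (y) by 30 mm high, to be left alone. Its origin is the centre of its underside; z up. 

How it is judged:
By the outcome, as a careful person would: the job done as asked, in the order asked, and still so for the second after the job is handed in, with the robot touching nothing.
It also fails if it takes over 72 s, if anything falls off the work surface, if the arm or the gripper's body presses on something with over 40 N, if the wrist force passes 120 N, or if a joint passes its speed limit or range.

## Robot

A 7-joint arm with a two-finger parallel gripper is mounted at the origin on the work surface. World frame = base frame: x ahead of the robot, y to its left, z up, the work surface at z = 0. Lengths are in m, angles in rad, forces in N, time in s.
With the tool pointing down it reaches from about 0.425 to 0.925 m from the base axis. Payload 6.8 kg.
Tool frame: the origin (TCP) lies at the very end of the fingers, on their centre line; the grasp point (between the pads) lies 19 mm behind it; z points along the fingers, y is the line along which they close (so a half turn about z gives the same grasp; the last joint's range is limited). The gripper opens to 85 mm and grips with 20 to 120 N. Pads are 22 mm wide; open, the fingers measure 114 mm over their backs; the gripper's body (76 mm by 85 mm) begins 54 mm behind the grasp point. The pads swing forward as they close: fully open they stand 13 mm farther back than shut.
Start: joints at [1.199, 0.477, 0.022, 1.555, -0.011, 1.109, -0.083], TCP at [0.176, -0.652, 0.231] pointing down, gripper open.
Joint ranges: [-2.96, 2.96], [-0.34, 2.1], [-1.41, 1.46], [0.24, 2.44], [-1.37, 4.51], [0.17, 1.92], [-2.96, 2.96]. Speed limits (rad/s): [2.39, 2.39, 3.14, 3.14, 3.14, 3.14, 3.14].

## Interface

Orientations are given as a unit quaternion [w, x, y, z].
In Python, from station import bot gives the robot as it stands.
- The arm moves only by the shell command python3 nudge.py 'ROWS' [FORCE]. ROWS is a JSON list of rows, 1 to 20 of them, each of 5 numbers: dx, dy, dz in shares of the most that a row can go, 1 being 50 mm, then a turn about the tool's z in normalised numbers (1 is pi rad), then the opening from 0.0 (shut) to 1.0 (fully open); each row shifts and turns the commanded pose from where the row before left it, along the tool's axes as they then stand; what a row does not reach is not made up. A row lasts 1/10 s, in which the tool goes at most 0.05 m and 0.15 rad, less where a joint would pass 70% of its speed; a pose out of reach is approached as far as the arm can. The fingers move at their own pace and stop on an object; FORCE is the grip in N (left out, the last holds). Time passes only in rows, so rows that do not move let the fingers close. It prints the time, the measured TCP pose, the force, the opening and the grip force at its end. Shift and turn numbers lie between -1 and 1, and a call with a number outside is refused. Input that does not fit is refused with a message, and nothing moves.
- bot.get_obs(): the state, without advancing time (a new reading comes with each control period).
- bot.read_camera(name): name is "scene" or "top"; returns the picture (480x640x3 uint8, blue, green, red); there is no depth.
- bot.camera_info(name): a dict with "vertical_fov" (degrees; the focal length in pixels is half the picture's height over the tangent of half this angle, whatever the lens; pixels are square), "cx", "cy" (the principal point, pixels), "view" (4x4, takes a point from world to camera coordinates). Camera axes: x right, y up, looking along -z (the intrinsics and any distortion apply to the point x, -y, -z); pixel columns grow to the right and rows downward; lengths in m; the calibration is good to about 2 mm. A picture is of the moment at which its call begins. camera_info takes no time and is no camera call.
- bot.hand_in(): hands the job in; it is judged then, once.
The state is a dict: "t": time; "q": joint angles; "joint_vel": joint speeds; "joint_torque": joint torques, N m; "eef_pos": TCP position; "tool_rot": TCP orientation; "contact_force": force on the tool from outside, world axes, zero at the start; "torque": the same for the moment, N m; "gripper_width": opening from 0.0 (shut) to 1.0 (fully open); "grasp_force": force on a finger pad.
Only numpy, scipy, OpenCV 4.12 (cv2) and the standard library are available. Lean on these libraries where they do the work, as an engineer would, in place of code of your own. Each camera call takes 0.05 s, during which the arm holds its last target. There are 200 camera calls.

## Working session

There is one attempt and no reset: what is moved stays moved. The work goes in short steps, Python scripts to look and compute and a shell command to move; the robot and the scene stay as the last step left them, time stands still between calls to the robot, and variables do not carry over. Pictures are saved under pics/ and viewed, at most 11 in all, crops included, and the job is handed in when it is done.

```bash
ls; mkdir -p pics; python3 - <<'E'
from station import bot
import cv2
for n in("scene","top"):
    cv2.imwrite(f"pics/{n}0.png",bot.read_camera(n)); print(n,bot.camera_info(n))
o=bot.get_obs();print(o["t"],o["eef_pos"],o["tool_rot"],o["gripper_width"])
E
```

```text
nudge.py
pics
station.py
scene {'vertical_fov': 44.8218961265435, 'cx': 316.4332313750841, 'cy': 236.95777639385815, 'view': array([[-0.67901258,  0.7341235 ,  0.00214544,  0.37673724],
       [-0.63046607, -0.58462897,  0.51060895,  0.32259233],
       [ 0.37610432,  0.34535728,  0.85981038, -1.22751521],
       [ 0.        ,  0.        ,  0.        ,  1.        ]])}
top {'vertical_fov': 43.62558141428652, 'cx': 321.59362285180805, 'cy': 234.94841150640397, 'view': array([[-0.00831269, -0.9999606 , -0.00311564,  0.02483716],
       [ 0.99465465, -0.00858919,  0.10289975, -0.56207314],
       [-0.10292245, -0.00224361,  0.99468685, -1.11015326],
       [ 0.        ,  0.        ,  0.        ,  1.        ]])}
0.1 [ 0.17582815 -0.65112852  0.23038582] [-8.44009528e-04  9.91314278e-01  1.31511434e-01 -1.79519453e-04] 0.9997343328381454
```

View pics/top0.png

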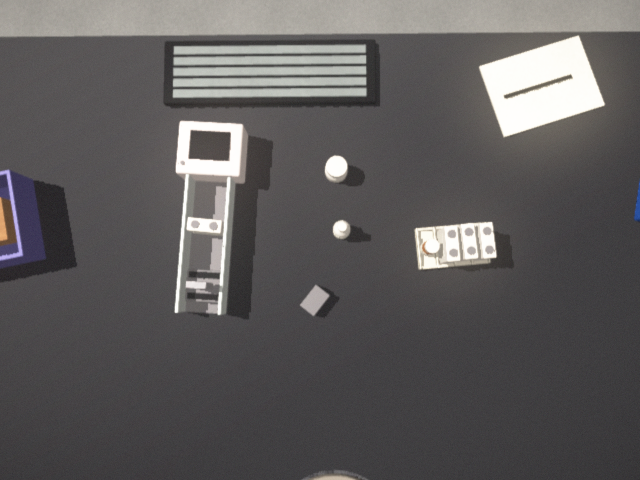

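View pics/scene0.png

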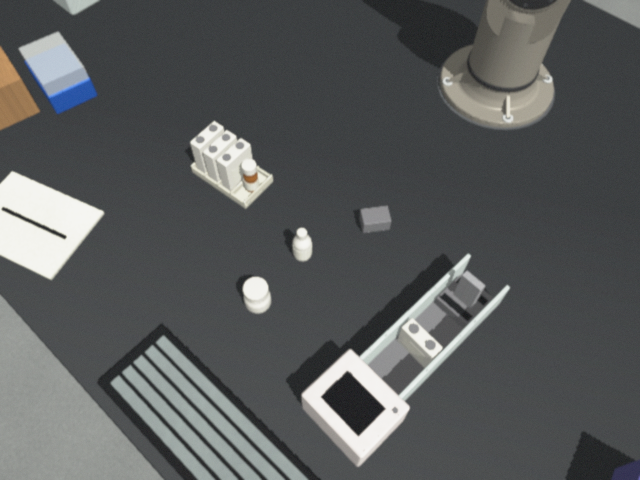

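Top view: lane at left (walls from about (180,312)/(222,312) up to the head at (210,150)), cartridge about (205,226), tab (197,285), rack around (456,246) with the jar in its leftmost bay, cap (432,247). Scene view confirms this. Next I'll zoom in and measure.

```bash
cat > h.py <<'E'
import numpy as np, cv2
from station import bot
def cam(n):
    c=bot.camera_info(n); return c,240/np.tan(np.radians(c["vertical_fov"]/2))
def ray(n,u,v):
    c,f=cam(n); V=np.array(c["view"]); R=V[:3,:3]
    return -R.T@V[:3,3], R.T@np.array([(u-c["cx"])/f,-(v-c["cy"])/f,-1])
def at(n,u,v,z):
    o,d=ray(n,u,v); return (o+d*(z-o[2])/d[2])
def proj(n,p):
    c,f=cam(n); V=np.array(c["view"]); q=V[:3,:3]@np.array(p)+V[:3,3]
    return np.array([c["cx"]+f*q[0]/-q[2], c["cy"]-f*q[1]/-q[2]])
def two(uv1,uv2):
    o1,d1=ray("top",*uv1);o2,d2=ray("scene",*uv2)
    s=np.linalg.lstsq(np.c_[d1,-d2],o2-o1,rcond=None)[0]
    a=o1+d1*s[0];b=o2+d2*s[1]; return (a+b)/2,np.linalg.norm(a-b)
E
python3 - <<'E'
import cv2,numpy as np
t=cv2.imread("pics/top0.png");s=cv2.imread("pics/scene0.png")
r=cv2.resize(t[215:280,405:505],None,fx=4,fy=4,interpolation=cv2.INTER_CUBIC)
l=cv2.resize(t[115:320,170:255],None,fx=2.9,fy=2.9,interpolation=cv2.INTER_CUBIC)
q=cv2.resize(s[115:210,185:280],None,fx=3.4,fy=3.4,interpolation=cv2.INTER_CUBIC)
m=np.zeros((600,660,3),np.uint8)
m[:l.shape[0],:l.shape[1]]=l[:600];m[:260,255:655]=r;m[270:270+q.shape[0],255:255+q.shape[1]]=q
cv2.imwrite("pics/m.png",m)
g=cv2.cvtColor(t,cv2.COLOR_BGR2GRAY)
for n,(y0,y1,x0,x1),th in(("rack",(213,280,405,505),150),("lane",(115,320,170,255),170)):
    b=(g[y0:y1,x0:x1]>th).astype(np.uint8)
    for c in cv2.findContours(b,cv2.RETR_EXTERNAL,2)[0]:
        if cv2.contourArea(c)>60:
            R=cv2.minAreaRect(c);print(n,cv2.contourArea(c),np.round(cv2.boxPoints(R)+[x0,y0],1).tolist(),R[2])
E
```

```text
rack 3063.5 [[414.0, 227.7], [492.9, 220.4], [496.8, 262.1], [417.8, 269.4]] 84.68545532226562
lane 122.5 [[206.8, 311.8], [211.4, 289.1], [224.3, 291.7], [219.7, 314.3]] 11.309932708740234
lane 5241.0 [[165.5, 311.3], [178.8, 119.1], [242.9, 123.5], [229.7, 315.8]] 3.9451863765716553
```

View pics/m.png

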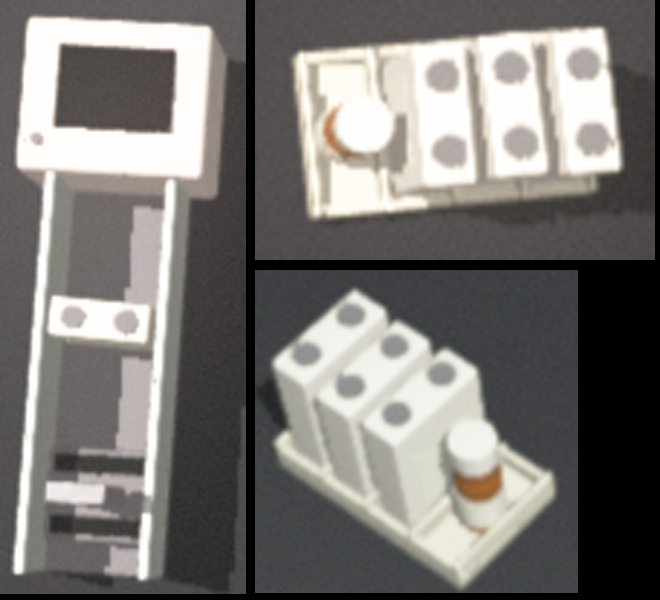

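The zoom shows the jar in the end bay (cap top around (432,246.5)) and discs clearly visible on all cartridges. I'll measure the disc centroids and wall lines.

```bash
python3 - <<'E'
from h import *
np.set_printoptions(precision=4,suppress=True)
T=cv2.imread("pics/top0.png");S=cv2.imread("pics/scene0.png")
def discs(I,x0,x1,y0,y1,lo=150):
    g=cv2.cvtColor(cv2.resize(I[y0:y1,x0:x1],None,fx=6,fy=6,interpolation=cv2.INTER_CUBIC),cv2.COLOR_BGR2GRAY)
    b=(g<cv2.threshold(g,0,255,cv2.THRESH_OTSU)[0] if lo is None else g<lo).astype(np.uint8);out=[]
    for c in cv2.findContours(b,cv2.RETR_LIST,1)[0]:
        a=cv2.contourArea(c)/36; 
        if 15<a<80:
            m=cv2.moments(c);h=cv2.contourArea(cv2.convexHull(c))/36
            if a/h>.85: out.append(((m["m10"]/m["m00"]+.5)/6-.5+x0,(m["m01"]/m["m00"]+.5)/6-.5+y0,a))
    return out
for lo in(175,190,205):
    print("rack top",lo,np.array(discs(T,440,500,215,265,lo)))
    print("short top",np.array(discs(T,186,226,215,240,lo)))
    print("rack scene",np.array(discs(S,185,260,118,180,lo)))
    print("short scene",np.array(discs(S,395,450,315,370,lo)))
g=cv2.cvtColor(T,cv2.COLOR_BGR2GRAY).astype(float)
for v in range(185,312,10):
    print(v,g[v,176:196].astype(int),g[v,216:236].astype(int))
E
```

```text
rack top 175 [[453.1786 252.3133  27.2361]
 [471.0563 250.1817  29.4028]
 [489.1159 249.2463  33.1111]
 [440.8449 250.2653  34.0556]
 [451.542  233.5707  26.5694]
 [468.5078 231.5445  31.7083]
 [486.8819 230.5999  30.6667]]
short top []
rack scene [[226.1646 156.8783  36.25  ]
 [212.3696 148.7017  38.4167]
 [239.3908 145.1245  35.7083]
 [225.4633 136.9772  34.3472]
 [212.6176 127.7753  35.0833]]
short scene [[429.7595 344.3276  68.6806]
 [413.2679 328.0909  66.    ]
 [397.3905 317.3154  34.5   ]]
rack top 190 [[453.3185 252.3806  41.4306]
 [471.0618 250.2012  41.9306]
 [489.139  249.3268  43.8194]
 [440.9296 250.2511  38.3611]
 [451.5468 233.5826  40.2083]
 [468.5352 231.5137  43.0833]
 [486.783  230.5805  41.1528]]
short top [[213.4268 225.8505  34.9722]
 [195.0775 223.9925  30.6389]]
rack scene [[226.1411 156.8569  43.125 ]
 [212.3097 148.6234  46.4028]
 [239.3414 145.0846  43.    ]
 [225.4646 136.9506  41.1528]]
short scene [[429.7664 344.3084  78.0833]
 [413.2926 328.0814  75.1944]
 [397.4758 317.4089  36.7639]]
rack top 205 [[453.3288 252.3968  49.1111]
 [471.0439 250.189   49.5
[... 1911 characters left out ...]
56  54  54
  57  54]
275 [ 91 160 251 251 225 147 126 121 123 123 121 106  86  61  49  48  48  53
  47  53] [ 67  65  65 111 237 252 250 180 131 123 125 124 113  73  56  54  50  55
  50  49]
285 [146 252 253 244 162 127 121 124 124 154 227 235 233 236 236 236 233 234
 232 232] [107 106 111 148 225 230 215 149 126 123 123 122  79  55  51  54  52  53
  53  53]
295 [252 253 250 170 124 123 126 126 121 102  97  61  47  44  49  45  47  46
  49  63] [ 65  66 142 251 252 248 166 125 121 121 118  89  62  49  50  54  49  52
  54  50]
305 [252 252 181 128 124 122 121 122 126 116 101 100 101 101 100 103 103 101
 102 103] [178 195 251 253 252 179 128 123 126 122 103  67  50  51  48  49  50  47
  48  42]
```

```bash
python3 - <<'E'
from h import *
np.set_printoptions(precision=4,suppress=True)
T=cv2.imread("pics/top0.png");g=cv2.cvtColor(T,cv2.COLOR_BGR2GRAY).astype(float)
L=[];R=[]
for v in list(range(188,221,3))+list(range(234,280,3))+[295,300,305]:
    for A,u0 in((L,185.1-(v-195)*.0778),(R,227.2-(v-195)*.069)):
        x=np.arange(int(u0)-4,int(u0)+6);w=np.clip(g[v,x]-200,0,None); A.append(at("top",(w*x).sum()/w.sum(),v,.066))
out=[]
for A in(L,R):
    A=np.array(A)[:,:2];k=np.polyfit(A[:,0],A[:,1],1);out.append(k);print("wall",k,np.std(A[:,1]-np.polyval(k,A[:,0])))
a=np.mean([k[0] for k in out]);print("lane yaw",np.arctan(a),"sep",(out[0][1]-out[1][1]+(out[0][0]-out[1][0])*.6)*np.cos(np.arctan(a)),"centre line y=",a,"x+",np.mean([k[1] for k in out]),)
for n,p,z in(("open L end",(177.5,312),.066),("open R end",(219.5,313),.066),("tab L",(186.2,285),.1),("headFL",(177.2,174),.074),("headFR",(242,183),.074),("headBL",(180,121.5),.074),("headBR",(244.5,125),.074)): print(n,at("top",*p,z))
d=[at("top",*p,.064) for p in((213.36,225.8),(195.0,223.95))];c=np.mean(d,0);v=d[1]-d[0];print("short",c,np.linalg.norm(v),"yaw of length",np.arctan2(v[1],v[0]), "lane-y of centre",c[1]-(a*c[0]+np.mean([k[1] for k in out])))
print("short 2view",two((213.36,225.8),(413.29,328.08)),two((195,223.95),(429.76,344.3)))
tl=[((453.3,252.38),(451.54,233.58)),((471.06,250.2),(468.53,231.52)),((489.14,249.3),(486.8,230.58))]
for p,q in tl:
    A,B=at("top",*p,.086),at("top",*q,.086);print("tall",(A+B)/2,B-A,np.arctan2(*(B-A)[1::-1]))
print("tall 2view",two((453.3,252.38),(239.34,145.1)),two((451.54,233.58),(226.14,156.86)),two((471.06,250.2),(225.46,136.96)))
for u,v in((415,228.25),(419.25,269)): print("rack corner",at("top",u,v,.016))
w=g[238:256,422:444]>235
# cap
b=(T[225:270,415:441,0]>235).astype(np.uint8)
for c in cv2.findContours(b,cv2.RETR_EXTERNAL,1)[0]:
    if cv2.contourArea(c)>60:
        (x,y),r=cv2.minEnclosingCircle(c);print("cap",x+415,y+225,r,at("top",x+415,y+225,.076))
print("cap2v",two((432,246.7),(249,164.5)),at("top",432,246.7,.076))
for n,p in(("dropper",(342,228)),("pot",(336,168)),("box",(315,300))):print(n,at("top",*p,.05))
E
```

```text
wall [-0.0652  0.3134] 0.00045162291545251744
wall [-0.0639  0.2349] 0.0002447598699129951
lane yaw -0.0644683515361191 sep 0.0776163549764639 centre line y= -0.06455781404162914 x+ 0.27416060861563285
open L end [0.4201 0.2827 0.066 ]
open R end [0.4177 0.2064 0.066 ]
tab L [0.4681 0.2599 0.1   ]
headFL [0.673  0.2855 0.074 ]
headFR [0.6551 0.1657 0.074 ]
headBL [0.7723 0.2819 0.074 ]
headBR [0.7645 0.1617 0.074 ]
short [0.5792 0.2365 0.064 ] 0.0341477512668263 yaw of length 1.4612486091580073 lane-y of centre -0.0002506213640560695
short 2view (array([0.5774, 0.2199, 0.063 ]), np.float64(0.00042212545636029463)) (array([0.5811, 0.2538, 0.0632]), np.float64(0.00035806787235471976))
tall [ 0.5398 -0.2155  0.086 ] [0.034  0.0021 0.    ] 0.06231953034498908
tall [ 0.5434 -0.2469  0.086 ] [0.0338 0.0034 0.    ] 0.10059322160077108
tall [ 0.5448 -0.2796  0.086 ] [0.0339 0.003  0.    ] 0.08720365806217213
tall 2view (array([ 0.5227, -0.2166,  0.085 ]), np.float64(0.0004658674562377883)) (array([ 0.5567, -0.2144,  0.085 ]), np.float64(0.0006915766873378476)) (array([ 0.5265, -0.2488,  0.0844]), np.float64(0.0003967099427991))
rack corner [ 0.575  -0.1596  0.016 ]
rack corner [ 0.4966 -0.1658  0.016 ]
cap 431.20000076293945 262.0 8.765942573547363 [ 0.5064 -0.1782  0.076 ]
cap 430.931095123291 239.93462944030762 12.112727165222168 [ 0.5466 -0.1788  0.076 ]
cap2v (array([ 0.5346, -0.1812,  0.0714]), np.float64(6.267066486266642e-05)) [ 0.5342 -0.1804  0.076 ]
dropper [ 0.5728 -0.0182  0.05  ]
pot [ 0.6868 -0.0082  0.05  ]
box [0.4396 0.0332 0.05  ]
```

Measurements agree with the given sizes: wall separation 77.6 mm, short top at z≈0.063, talls at z≈0.085. The bay centre is about (0.537,-0.181) with yaw 0.085, and the jar is at (0.534,-0.181). First I turn the tool so that it closes along the bay.

Careful with the scale: shifts go in shares of 50 mm and turns go in shares of pi rad. That gives: -0.139 rad is -0.0442.

```bash
cat > d.py <<'E'
import sys,numpy as np
from station import bot
from scipy.spatial.transform import Rotation as R
np.set_printoptions(precision=4,suppress=True)
o=bot.get_obs();w,x,y,z=o["tool_rot"];M=R.from_quat([x,y,z,w])
print("t",o["t"],"q",np.array(o["q"]),"theta",np.arctan2(M.as_matrix()[1,0],M.as_matrix()[0,0]))
if len(sys.argv)>3: print("tool delta",M.inv().apply(np.array(sys.argv[1:4],float)-o["eef_pos"]))
E
python3 nudge.py '[[0,0,0,-0.0442,1],[0,0,0,-0.0442,1],[0,0,0,-0.0442,1],[0,0,0,-0.0442,1],[0,0,0,-0.0442,1],[0,0,0,-0.0442,1],[0,0,0,-0.0442,1],[0,0,0,-0.0442,1],[0,0,0,-0.0442,1],[0,0,0,-0.0442,1],[0,0,0,0,1]]' 40; python3 d.py .5344 -.1808 .15
```

```text
t: 1.2
eef_pos: [0.1757, -0.6514, 0.2307]
tool_rot: [-0.0, 0.677, 0.736, 0.0]
contact_force: [-0.4, -0.4, -0.2]
gripper_width: 1.001
grasp_force: 0.0
t 1.2 q [ 1.4059  0.4936 -0.2733  1.5395  0.1415  1.129   1.1869] theta 1.6547585678463763
tool delta [0.4387 0.3969 0.0812]
```

Scaled: 0.0337 m is 0.674, 0.0305 m is 0.61.

```bash
python3 nudge.py '[[0.674,0.61,0.12,0,1],[0.674,0.61,0.12,0,1],[0.674,0.61,0.12,0,1],[0.674,0.61,0.12,0,1],[0.674,0.61,0.12,0,1],[0.674,0.61,0.12,0,1],[0.674,0.61,0.12,0,1],[0.674,0.61,0.12,0,1],[0.674,0.61,0.12,0,1],[0.674,0.61,0.12,0,1],[0.674,0.61,0.12,0,1],[0.674,0.61,0.12,0,1],[0.674,0.61,0.12,0,1],[0,0,0,0,1],[0,0,0,0,1]]'; python3 d.py .5344 -.1808 .033
```

```text
t: 2.7
eef_pos: [0.5352, -0.1809, 0.1529]
tool_rot: [-0.0, 0.677, 0.736, -0.0]
contact_force: [-0.5, -0.8, 0.1]
gripper_width: 0.998
grasp_force: 0.0
t 2.7 q [ 0.5845  0.4274 -0.4671  1.8713  0.2403  0.899   0.0856] theta 1.653662097715671
tool delta [ 0.0001 -0.0007  0.1199]
```

Scaled: 0.03 m is 0.6, -0.0007 m is -0.014.

```bash
python3 nudge.py '[[0,-0.014,0.6,0,1],[0,0,0.6,0,1],[0,0,0.6,0,1],[0,0,0.6,0,1],[0,0,0,0,1],[0,0,0,0,0],[0,0,0,0,0],[0,0,0,0,0],[0,0,0,0,0],[0,0,0,0,0],[0,0,0,0,0],[0,0,0,0,0],[0,0,0,0,0]]' 30
```

```text
t: 4.0
eef_pos: [0.5351, -0.1826, 0.0345]
tool_rot: [0.001, 0.677, 0.736, 0.0]
contact_force: [-1.3, 0.0, 7.2]
gripper_width: 0.299
grasp_force: 30.6
```

Scaled: -0.04 m is -0.8, -0.03 m is -0.6.

```bash
python3 nudge.py '[[0,0,-0.4,0,0],[0,0,-0.6,0,0],[0,0,-0.6,0,0],[0,0,-0.6,0,0],[0,0,0,0,0],[-0.6,0,0,0,0],[-0.8,0,0,0,0],[-0.8,0,0,0,0],[-0.8,0,0,0,0],[-0.8,0,0,0,0],[-0.4,0,0,0,0],[0,0,0,0,0],[0,0,0,0,0]]'; python3 - <<'E'
from h import *
cv2.imwrite("pics/j.png",np.hstack([bot.read_camera("scene")[60:300,120:400],bot.read_camera("top")[150:390,360:640]]))
E
```

```text
t: 5.3
eef_pos: [0.5511, -0.3909, 0.1423]
tool_rot: [-0.001, 0.677, 0.736, 0.0]
contact_force: [0.5, 0.5, -1.7]
gripper_width: 0.298
grasp_force: 30.0
```

View pics/j.png

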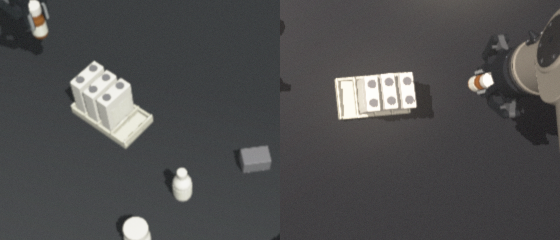

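Jar is held upright between the fingers (scene about (38,20) in the crop) and the bay is empty. Lowering it now.

Scaled: 0.03 m is 0.6, 0.015 m is 0.3.

```bash
python3 nudge.py '[[0,0,0.6,0,0],[0,0,0.6,0,0],[0,0,0.6,0,0],[0,0,0.3,0,0],[0,0,0.08,0,0],[0,0,0.06,0,0],[0,0,0,0,0],[0,0,0,0,0]]'
```

```text
t: 6.2
eef_pos: [0.5524, -0.392, 0.0328]
tool_rot: [0.001, 0.677, 0.736, 0.0]
contact_force: [0.9, 0.4, -0.7]
gripper_width: 0.299
grasp_force: 30.0
```

Scaled: 0.002 m is 0.04, 0.001 m is 0.02.

```bash
python3 nudge.py '[[0,0,0.04,0,0],[0,0,0.02,0,0],[0,0,0,0,0]]';python3 nudge.py '[[0,0,0.02,0,0],[0,0,0,0,0]]'
```

```text
t: 6.5
eef_pos: [0.5517, -0.3918, 0.0287]
tool_rot: [0.0, 0.677, 0.736, 0.0]
contact_force: [0.8, 0.1, 0.9]
gripper_width: 0.297
grasp_force: 30.1
t: 6.7
eef_pos: [0.5519, -0.3918, 0.0286]
tool_rot: [0.0, 0.677, 0.736, -0.0]
contact_force: [-2.5, 1.3, 9.1]
gripper_width: 0.298
grasp_force: 30.6
```

Touching the bench. Release, rise, and check.

Scaled: -0.04 m is -0.8, -0.03 m is -0.6.

```bash
python3 nudge.py '[[0,0,0,0,0.5],[0,0,0,0,0.7],[0,0,0,0,1],[0,0,0,0,1],[0,0,0,0,1],[0,0,-0.6,0,1],[0,0,-0.8,0,1],[0,0,-0.8,0,1],[0,0,-0.6,0,1],[0,0,0,0,1]]'; python3 d.py .5792 .2365 .16
python3 - <<'E'
from h import *
cv2.imwrite("pics/j2.png",np.hstack([bot.read_camera("scene")[0:240,40:320],bot.read_camera("top")[150:390,360:640]]))
E
```

```text
t: 7.7
eef_pos: [0.5544, -0.3929, 0.1729]
tool_rot: [0.004, 0.677, 0.736, 0.001]
contact_force: [0.1, 0.2, 1.3]
gripper_width: 0.999
grasp_force: 0.0
t 7.7 q [ 0.8088  0.5671 -0.4108  1.5827  0.2531  1.0355  0.4103] theta 1.6535319944448104
tool delta [0.6252 0.0767 0.0101]
```

View pics/j2.png

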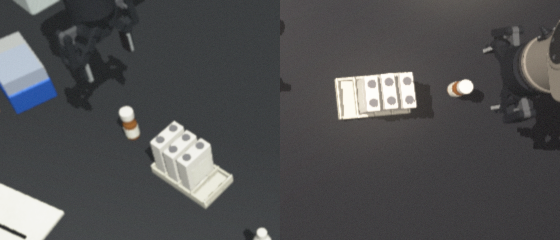

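Jar stands upright on the bench at about (128,123) in the scene crop. Next, the cartridge.

Scaled: 0.045 m is 0.9, -0.0011 m is -0.022, 0.148 rad is 0.0471.

```bash
python3 nudge.py '[[0,0,0,0.0471,1],[0.9,-0.022,0,0,1],[0.9,-0.022,0,0,1],[0.9,-0.022,0,0,1],[0.9,-0.022,0,0,1],[0.9,-0.022,0,0,1],[0.9,-0.022,0,0,1],[0.9,-0.022,0,0,1],[0.9,-0.022,0,0,1],[0.9,-0.022,0,0,1],[0.9,-0.022,0,0,1],[0.9,-0.022,0,0,1],[0.9,-0.022,0,0,1],[0.9,-0.022,0,0,1],[0.9,-0.022,0,0,1],[0,0,0,0,1],[0,0,0,0,1]]'; python3 d.py .5792 .2365 .024
```

```text
t: 9.5
eef_pos: [0.5757, 0.2391, 0.1655]
tool_rot: [-0.001, 0.729, 0.685, -0.001]
contact_force: [0.4, -0.9, -0.3]
gripper_width: 1.001
grasp_force: 0.0
t 9.5 q [-0.1092  0.5136 -0.522   1.7163  0.2955  0.994  -0.8008] theta 1.5088602824118393
tool delta [-0.0022  0.004   0.1415]
```

Scaled: 0.035 m is 0.7, 0.004 m is 0.08, 0.003 rad is 0.001.

```bash
python3 nudge.py '[[-0.044,0.08,0.6,0.001,1],[0,0,0.7,0,1],[0,0,0.7,0,1],[0,0,0.6,0,1],[0,0,0.2,0,1],[0,0,0,0,1],[0,0,0,0,0],[0,0,0,0,0],[0,0,0,0,0],[0,0,0,0,0],[0,0,0,0,0],[0,0,0,0,0],[0,0,0,0,0],[0,0,0,0,0]]' 30; python3 d.py
```

```text
t: 10.9
eef_pos: [0.5815, 0.236, 0.0283]
tool_rot: [0.0, 0.731, 0.683, 0.001]
contact_force: [-1.3, -0.3, 5.9]
gripper_width: 0.278
grasp_force: 30.5
t 10.9 q [-0.1599  0.686  -0.4469  1.7883  0.4095  0.7591 -0.8879] theta 1.5027523004891004
```

Scaled: -0.04 m is -0.8, -0.036 m is -0.72.

```bash
python3 nudge.py '[[0,0,-0.4,0,0],[0,0,-0.8,0,0],[0,0,-0.8,0,0],[0,0,-0.6,0,0],[0,0,0,0,0],[-0.72,-0.156,0,0,0],[-0.72,-0.156,0,0,0],[-0.72,-0.156,0,0,0],[-0.72,-0.156,0,0,0],[0,0,0,0,0]]'; python3 nudge.py '[[0,0,0,-0.0457,0],[0,0,0,-0.0457,0],[0,0,0,-0.0457,0],[0,0,0,-0.0457,0],[0,0,0,-0.0457,0],[0,0,0,-0.0457,0],[0,0,0,-0.0457,0],[0,0,0,-0.0457,0],[0,0,0,-0.0457,0],[0,0,0,-0.0457,0],[0,0,0,-0.0457,0],[0,0,0,-0.0457,0],[0,0,0,0,0],[0,0,0,0,0]]'; python3 d.py .54 .095 .0223
python3 - <<'E'
from h import *
cv2.imwrite("pics/c.png",np.hstack([bot.read_camera("scene")[140:420,220:520],bot.read_camera("top")[100:380,150:450]]))
E
```

```text
t: 11.9
eef_pos: [0.5382, 0.0873, 0.1557]
tool_rot: [0.0, 0.733, 0.68, -0.003]
contact_force: [1.1, 0.1, -1.4]
gripper_width: 0.276
grasp_force: 29.8
t: 13.3
eef_pos: [0.5398, 0.0944, 0.1568]
tool_rot: [-0.0, -0.041, 0.999, 0.0]
contact_force: [-0.5, -0.4, -1.2]
gripper_width: 0.274
grasp_force: 29.7
t 13.3 q [ 0.4134  0.5109 -0.9053  1.8872  0.4809  0.9788  0.9445] theta -3.0595602245278783
tool delta [-0.0004  0.0005  0.1345]
```

View pics/c.png

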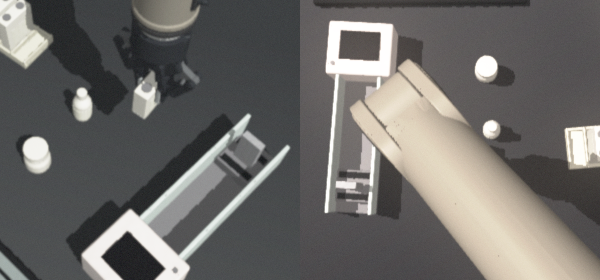

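Cartridge held upright, with its long axis now along the rack's x direction, at (146,97) in the scene crop and clear of its surroundings. Lower it.

Scaled: 0.035 m is 0.7, 0.03 m is 0.6.

```bash
python3 nudge.py '[[0,0,0.6,0,0],[0,0,0.7,0,0],[0,0,0.7,0,0],[0,0,0.44,0,0],[0,0,0.08,0,0],[0,0,0.04,0,0],[0,0,0,0,0],[0,0,0,0,0],[0,0,0.04,0,0],[0,0,0.02,0,0],[0,0,0,0,0]]'
```

```text
t: 14.5
eef_pos: [0.5401, 0.094, 0.0264]
tool_rot: [0.0, -0.043, 0.999, -0.0]
contact_force: [-0.9, -0.1, -0.3]
gripper_width: 0.28
grasp_force: 29.7
```

Scaled: 0.002 m is 0.04, 0.001 m is 0.02.

```bash
python3 nudge.py '[[0,0,0.04,0,0],[0,0,0.02,0,0],[0,0,0,0,0]]'; python3 nudge.py '[[0,0,0.02,0,0],[0,0,0,0,0]]'
```

```text
t: 14.8
eef_pos: [0.5399, 0.0941, 0.0231]
tool_rot: [-0.0, -0.043, 0.999, -0.0]
contact_force: [0.9, 0.6, -0.6]
gripper_width: 0.277
grasp_force: 29.7
t: 15.0
eef_pos: [0.5401, 0.0942, 0.0223]
tool_rot: [0.0, -0.043, 0.999, 0.0]
contact_force: [-0.2, 0.2, -1.0]
gripper_width: 0.279
grasp_force: 29.8
```

Scaled: 0.001 m is 0.02.

```bash
python3 nudge.py '[[0,0,0.02,0,0],[0,0,0,0,0],[0,0,0,0,0]]'
```

```text
t: 15.3
eef_pos: [0.5401, 0.0942, 0.0223]
tool_rot: [0.0, -0.043, 0.999, -0.0]
contact_force: [-3.7, -1.2, 10.4]
gripper_width: 0.273
grasp_force: 31.2
```

Scaled: -0.04 m is -0.8, -0.03 m is -0.6.

```bash
python3 nudge.py '[[0,0,0,0,0.5],[0,0,0,0,0.7],[0,0,0,0,1],[0,0,0,0,1],[0,0,0,0,1],[0,0,-0.6,0,1],[0,0,-0.8,0,1],[0,0,-0.6,0,1]]';python3 nudge.py '[[0,0,0,0.0417,1],[0,0,0,0.0417,1],[0,0,0,0.0417,1],[0,0,0,0.0417,1],[0,0,0,0.0417,1],[0,0,0,0.0417,1],[0,0,0,0.0417,1],[0,0,0,0.0417,1],[0,0,0,0.0417,1],[0,0,0,0.0417,1],[0,0,0,0.0417,1],[0,0,0,0.0414,1],[0,0,0,0,1],[0,0,0,0,1]]'; python3 d.py .5401 .0942 .024
python3 - <<'E'
from h import *
s=bot.read_camera("scene");g=s[200:280,330:400]
cv2.imwrite("pics/c2.png",cv2.resize(s[180:300,300:440],None,fx=4,fy=4))
for p in((.5401,.0942,.058),(.5401+.017,.0942+.0014,.058),(.5401-.017,.0942-.0014,.058)):print(proj("scene",p),(proj("scene",p)-[300,180])*4)
E
```

```text
t: 16.1
eef_pos: [0.5402, 0.0946, 0.123]
tool_rot: [0.0, -0.043, 0.999, 0.0]
contact_force: [0.1, -0.1, -0.9]
gripper_width: 0.998
grasp_force: 0.0
t: 17.5
eef_pos: [0.54, 0.0942, 0.1213]
tool_rot: [0.0, 0.675, 0.738, -0.0]
contact_force: [-0.2, -0.1, -0.5]
gripper_width: 0.998
grasp_force: 0.0
t 17.5 q [ 0.1207  0.4539 -0.5125  1.9318  0.2959  0.8299 -0.4613] theta 1.65992950076446
tool delta [-0.      0.0001  0.0973]
[365.41438532 263.75799877] [261.65754127 335.03199508]
[359.23025664 271.13487065] [236.92102656 364.5394826 ]
[371.5088694  256.48806139] [286.03547762 305.95224554]
```

View pics/c2.png

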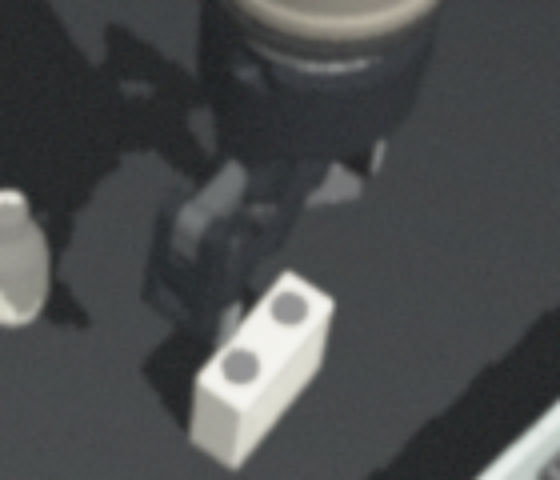

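The cartridge stands upright with discs at about (290,307) and (240,366) in the crop, within about 1 px of prediction. Descending and gripping the 64 mm ends.

Scaled: 0.03 m is 0.6, 0.025 m is 0.5.

```bash
python3 -c "
from h import *
print(at('scene',300+265/4,180+336.5/4,.058),at('scene',300+290/4,180+307/4,.058)-at('scene',300+240/4,180+366/4,.058))"; python3 nudge.py '[[0,0,0.6,0,1],[0,0,0.6,0,1],[0,0,0.5,0,1],[0,0,0.2,0,1],[0,0,0.06,0,1],[0,0,0,0,1],[0,0,0,0,0],[0,0,0,0,0],[0,0,0,0,0],[0,0,0,0,0],[0,0,0,0,0],[0,0,0,0,0]]' 30; python3 d.py
```

```text
[0.53969378 0.095627   0.058     ] [-0.03438524 -0.00263794  0.        ]
t: 18.75
eef_pos: [0.541, 0.0943, 0.0246]
tool_rot: [0.001, 0.676, 0.737, 0.001]
contact_force: [-1.6, -0.9, 7.3]
gripper_width: 0.744
grasp_force: 33.9
t 18.75 q [ 0.0563  0.596  -0.438   1.9816  0.4067  0.6474 -0.5585] theta 1.6561618482964722
```

Scaled: -0.05 m is -1, -0.046 m is -0.92.

```bash
python3 nudge.py '[[0,0,-0.4,0,0],[0,0,-0.6,0,0],[0,0,-0.8,0,0],[0,0,-0.6,0,0],[0,0,0,0,0],[-0.8,-0.09,0,0,0],[-0.92,-0.09,0,0,0],[-0.92,-0.09,0,0,0],[-0.92,-0.09,0,0,0],[-0.92,-0.09,0,0,0],[-1,-0.09,0,0,0],[0,0,0,0,0],[0,0,0,0,0],[0,0,0,0,0]]'; python3 d.py .5372 -.1818 .0326
python3 - <<'E'
from h import *
s=bot.read_camera("scene")
cv2.imwrite("pics/p.png",cv2.resize(s[80:220,170:310],None,fx=4,fy=4))
E
```

```text
t: 20.15
eef_pos: [0.5363, -0.1795, 0.1429]
tool_rot: [-0.001, 0.676, 0.737, 0.0]
contact_force: [-1.0, 0.2, -1.6]
gripper_width: 0.745
grasp_force: 33.7
t 20.15 q [ 0.5724  0.4399 -0.4562  1.8781  0.2449  0.8793  0.0833] theta 1.65771564438809
tool delta [-0.0025  0.0007  0.1103]
```

View pics/p.png

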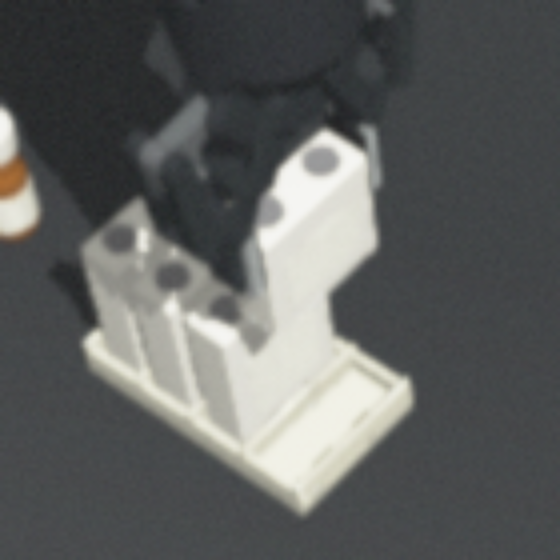

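Scaled: 0.03 m is 0.6, 0.02 m is 0.4.

```bash
python3 -c "
from h import *
print(at('scene',170+320.5/4-.4,80+160/4-.4,.1763)-np.array([.5363-.017,-.1795-.0014,.1763]))"; python3 nudge.py '[[-0.05,0.014,0.6,0,0],[0,0,0.6,0,0],[0,0,0.4,0,0],[0,0,0.16,0,0],[0,0,0,0,0],[0,0,0,0,0]]';  python3 d.py .5372 -.1818 .0306
```

```text
[5.90899861e-04 8.96866636e-04 1.11022302e-16]
t: 20.8
eef_pos: [0.5383, -0.1828, 0.0562]
tool_rot: [0.001, 0.676, 0.737, 0.0]
contact_force: [0.9, -0.0, -0.7]
gripper_width: 0.742
grasp_force: 33.7
t 20.8 q [ 0.5326  0.5618 -0.4068  1.9259  0.3263  0.717   0.02  ] theta 1.6574156688463144
tool delta [ 0.0011 -0.001   0.0256]
```

Scaled: 0.006 m is 0.12, 0.001 m is 0.02.

```bash
python3 nudge.py '[[0.02,-0.03,0.1,0,0],[0,0,0.12,0,0],[0,0,0,0,0]]';python3 nudge.py '[[0,0,0.1,0,0],[0,0,0.08,0,0],[0,0,0.04,0,0],[0,0,0,0,0]]'; python3 d.py .5366 -.1819 .0306
```

```text
t: 21.1
eef_pos: [0.5354, -0.1825, 0.0439]
tool_rot: [-0.0, 0.676, 0.737, -0.0]
contact_force: [0.8, 1.2, -0.3]
gripper_width: 0.744
grasp_force: 33.7
t: 21.5
eef_pos: [0.5356, -0.1825, 0.0329]
tool_rot: [-0.0, 0.676, 0.737, -0.0]
contact_force: [0.1, 0.2, -1.7]
gripper_width: 0.745
grasp_force: 33.7
t 21.5 q [ 0.5198  0.5942 -0.39    1.9399  0.3479  0.6738  0.0006] theta 1.6561957327717634
tool delta [0.0005 0.001  0.0023]
```

No contact on the way in, and the base is well below the divider tops. Last couple of millimetres.

Scaled: 0.001 m is 0.02.

```bash
python3 nudge.py '[[0,0,0.02,0,0],[0,0,0.02,0,0],[0,0,0,0,0]]';python3 nudge.py '[[0,0,0.02,0,0],[0,0,0,0,0],[0,0,0,0,0]]'
```

```text
t: 21.8
eef_pos: [0.5358, -0.1825, 0.0313]
tool_rot: [-0.0, 0.676, 0.737, -0.0]
contact_force: [0.0, -0.2, -0.1]
gripper_width: 0.743
grasp_force: 33.7
t: 22.1
eef_pos: [0.536, -0.1826, 0.0307]
tool_rot: [0.0, 0.676, 0.737, 0.0]
contact_force: [-1.9, -0.2, 4.2]
gripper_width: 0.745
grasp_force: 34.2
```

Scaled: -0.05 m is -1, 0.0422 m is 0.844, 0.148 rad is 0.0471.

```bash
python3 nudge.py '[[0,0,0,0,1],[0,0,0,0,1],[0,0,0,0,1],[0,0,-0.6,0,1],[0,0,-0.8,0,1],[0,0,-1,0,1],[0,0,0,0.0471,0],[0.844,-0.286,0,0,0],[0.844,-0.286,0,0,0],[0.844,-0.286,0,0,0],[0.844,-0.286,0,0,0],[0.844,-0.286,0,0,0],[0.844,-0.286,0,0,0],[0.844,-0.286,0,0,0],[0.844,-0.286,0,0,0],[0.844,-0.286,0,0,0],[0.844,-0.286,0,0,0],[0,0,0,0,0],[0,0,0,0,0]]'; python3 d.py .418 .247 .075
python3 - <<'E'
from h import *
s=bot.read_camera("scene");t=bot.read_camera("top")
a=cv2.resize(s[80:220,170:310],None,fx=2.8,fy=2.8);b=cv2.resize(t[205:275,400:500],(400,280));m=np.zeros((392,800,3),np.uint8);m[:392,:392]=a;m[:280,400:]=b
cv2.imwrite("pics/p2.png",m)
E
```

```text
t: 24.0
eef_pos: [0.4189, 0.2486, 0.1502]
tool_rot: [-0.0, 0.728, 0.686, -0.0]
contact_force: [0.1, -0.4, -0.4]
gripper_width: -0.001
grasp_force: 0.0
t 24.0 q [-0.1389  0.3362 -0.6193  2.041   0.2597  0.8404 -0.9661] theta 1.5112927418486286
tool delta [-0.0017 -0.0008  0.0752]
```

View pics/p2.png

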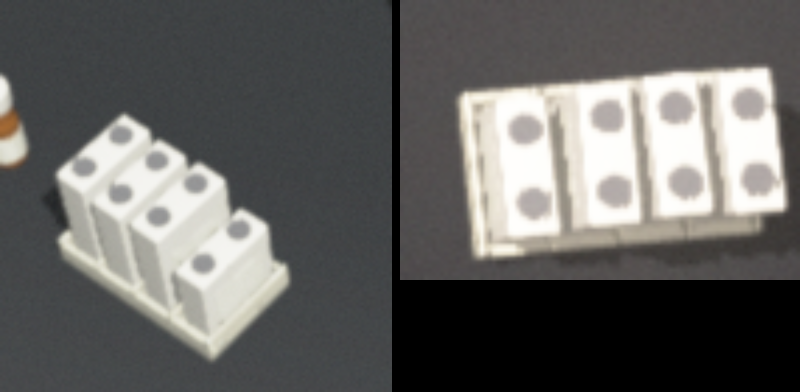

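The cartridge is seated upright in the bay, with discs at (525,128) and (534,203) in the right-hand crop, and the talls are undisturbed. Now pushing the carriage with closed fingers.

Scaled: 0.03 m is 0.6, 0.014 m is 0.28, 0.005 rad is 0.0016.

```bash
python3 nudge.py '[[-0.034,0,0.6,0.0016,0],[0,0,0.6,0,0],[0,0,0.28,0,0],[0,0,0,0,0],[0,0.2,0,0,0],[0,0.2,0,0,0],[0,0.2,0,0,0],[0,0.2,0,0,0],[0,0.2,0,0,0],[0,0,0,0,0]]'; python3 d.py; python3 nudge.py '[[0,0.3,0,0,0],[0,0.3,0,0,0],[0,0.3,0,0,0],[0,0.3,0,0,0],[0,0.3,0,0,0],[0,0.3,0,0,0],[0,0.3,0,0,0],[0,0.3,0,0,0],[0,0,0,0,0]]';python3 d.py
```

```text
t: 25.1
eef_pos: [0.4713, 0.2424, 0.0765]
tool_rot: [0.0, 0.731, 0.682, 0.001]
contact_force: [-0.6, 0.5, 0.1]
gripper_width: -0.001
grasp_force: 0.0
t 25.1 q [-0.1621  0.5038 -0.5395  2.0003  0.3794  0.7344 -1.0015] theta 1.5016234825158712
t: 26.0
eef_pos: [0.591, 0.2338, 0.0761]
tool_rot: [0.0, 0.731, 0.682, 0.001]
contact_force: [-0.5, -0.1, 0.7]
gripper_width: -0.0
grasp_force: 0.0
t 26.0 q [-0.1112  0.6395 -0.505   1.7474  0.3932  0.8554 -0.8632] theta 1.501533233391173
```

```bash
python3 - <<'E'
from h import *
s=bot.read_camera("scene")
cv2.imwrite("pics/q.png",cv2.resize(s[220:480,280:540],None,fx=2.2,fy=2.2))
E
```

```text
(no output)
```

View pics/q.png

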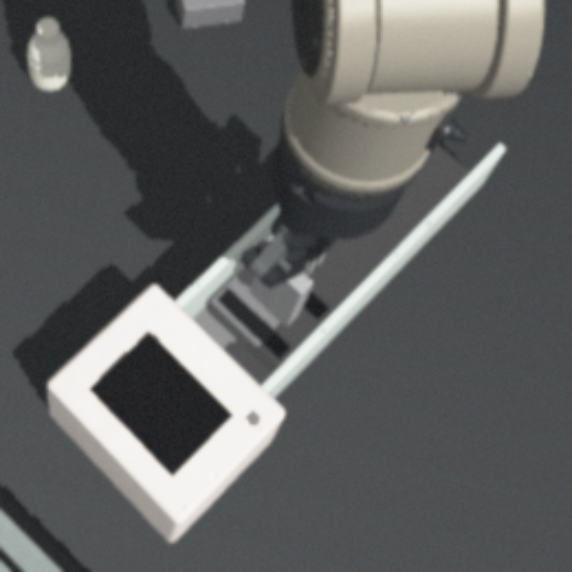

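The fingers are behind the tab (around (290,290)) and the carriage is moving toward the head. Continue gently to the stop.

Scaled: 0.006 m is 0.12, 0.004 m is 0.08.

```bash
python3 nudge.py '[[0,0.12,0,0,0],[0,0.12,0,0,0],[0,0.08,0,0,0],[0,0,0,0,0]]'; python3 nudge.py '[[0,0.08,0,0,0],[0,0.06,0,0,0],[0,0,0,0,0]]';python3 nudge.py '[[0,0.06,0,0,0],[0,0.06,0,0,0],[0,0,0,0,0]]'
```

```text
t: 26.45
eef_pos: [0.6053, 0.2332, 0.0761]
tool_rot: [0.0, 0.731, 0.683, -0.0]
contact_force: [-0.7, 0.2, -0.2]
gripper_width: 0.004
grasp_force: 0.3
t: 26.75
eef_pos: [0.6125, 0.2327, 0.0763]
tool_rot: [0.0, 0.731, 0.683, 0.0]
contact_force: [-1.1, -0.4, -0.0]
gripper_width: -0.001
grasp_force: 0.5
t: 27.05
eef_pos: [0.6186, 0.2323, 0.0763]
tool_rot: [0.0, 0.731, 0.683, 0.0]
contact_force: [-1.4, -0.2, -0.9]
gripper_width: -0.0
grasp_force: 0.5
```

Scaled: 0.002 m is 0.04.

```bash
for i in 1 2; do python3 nudge.py '[[0,0.04,0,0,0],[0,0.04,0,0,0],[0,0,0,0,0]]' | egrep 'pos|force'; done
```

```text
eef_pos: [0.6219, 0.2321, 0.0763]
contact_force: [-3.8, -0.7, 0.2]
grasp_force: 1.6
eef_pos: [0.6222, 0.2321, 0.0762]
contact_force: [-14.8, -3.5, 9.3]
grasp_force: 7.5
```

Firm stop: 15 N and no further travel. Back off, rise, verify.

Careful with the scale: shifts go in shares of 50 mm and turns go in shares of pi rad. That gives: -0.05 m is -1, -0.04 m is -0.8.

```bash
python3 nudge.py '[[0,-0.2,0,0,0],[0,-0.4,0,0,0],[0,0,-0.8,0,0],[0,0,-1,0,0],[0,-1,0,0,0],[0,-1,0,0,0],[-1,0,0,0,0],[-1,0,0,0,0],[-1,0,0,0,0],[0,0,0,0,0],[0,0,0,0,0]]'; python3 - <<'E'
from h import *
s=bot.read_camera("scene");cv2.imwrite("pics/f.png",s)
E
```

```text
t: 28.75
eef_pos: [0.4872, 0.0897, 0.167]
tool_rot: [0.001, 0.732, 0.682, 0.001]
contact_force: [0.6, -0.6, 0.1]
gripper_width: 0.003
grasp_force: 0.0
```

View pics/f.png

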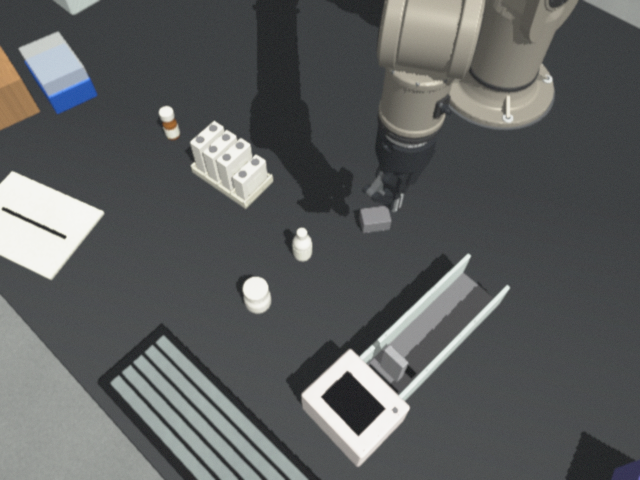

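Everything is where it should be: jar upright at (169,122), short cartridge in its bay at (250,177), carriage against the head with its tab at (390,362), and the bottle, pot and box unmoved. Handing in.

```bash
python3 -c "from station import bot; print(bot.hand_in())"
```

```text
the job is handed in; nothing more can be done
None
```

I handed the job in at about 29 s of the 72 s allowed: the jar stands upright on the open bench, the short cartridge is seated upright on the floor of its bay, and the carriage is pushed home against its stop; nothing else was moved.

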